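# Seat a keyed tube block by feel

## Task

Lift the round aluminium tube block out of its blue parking ring by its black grip bar and seat it in the round socket of the white block station. A sprung key pin, out of sight low in the socket somewhere within 40 degrees either side of the station's red front mark, must find the notch under the block's red mark: set the block down lightly on the pin, turn it until you feel the pin drop into the notch, then press it gently fully home (never with more than 35 N) until its head lies flush on the station's black seat ring, and let go. Leave the things round about where they are.

Things in the scene. Friction and masses are not known exactly. Their poses are not given: they have to be found in the camera images.
- block: Loose aluminium tube block, 0.2 to 0.42 kg, 93 mm high, upright in the parking ring. Origin: centre of its underside, z up. From below: pilot of 41 mm diameter (0 to 17 mm), spigot of 44 mm diameter (17 to 38 mm), head of 64 mm diameter with ten wells (38 to 58 mm), black grip bar (58 to 93 mm). A red mark on the head's top and side shows its -x side, where the notch is.
- grip (a point): Point to pinch on the black grip bar, on the block's axis, 82 mm above its underside and 24 mm above the head's top. The bar is 12 mm thick along the block's y (pinch across y) and 36 mm long along its x. Axes as the block's.
- notch (a point): The block's only notch, at its underside 16 mm from the axis on the block's -x side: 9 mm wide, 17 mm high, open to below and to the rim, reaching inward to 9 mm from the axis. Axes as the block's.
- seat_face (a point): Centre of the underside of the block's head, 38 mm above the block's origin; it lies on the station's black seat ring when the block is home. Axes as the block's.
- station: White block station, fixed, 120 (x) x 130 (y) x 46 mm high; origin: centre of its underside on the bench. A red line on its top marks its front, the -x side, with display and knob on the front face. In its centre is a round socket, 45.8 mm in diameter, with a hidden sprung key pin inside; round its mouth lies a black rubber seat ring, 63 mm in diameter, 4 mm proud.
- socket (a point): Centre of the top of the black seat ring, 50 mm above the bench; axes as the station's. The ring is springy: it gives 3.5 mm at about 3 N/mm, then is rigid. A block not over the key stops with its head 12 mm above this; pressing sinks the key 5 mm (3 N at first, 7 N at the end, then rigid). With the notch over it (within about 0.08 rad) it springs up, the push falls away and the block can go down.
- socket_floor (a point): Centre of the socket's floor, 44 mm below point socket, axes as the station's. The round-nosed key pin, 7 mm in diameter, stands 16 mm from this axis, tip 18 mm above the floor. Its direction from the axis stays the same in a run but is not reported: anywhere within 0.7 rad (40 degrees) either side of the station's -x. It cannot be turned about the axis, only pressed down.
- parking_ring: Blue plastic ring, fixed to the bench, 72 mm outside, 50 mm inside diameter, 22 mm high, in which the block stands loosely on the bench; origin: centre of its underside.
- film_box: Bystander: loose white and teal cardboard box, 56x118x56 mm, origin at the centre of its underside.
- red_marker: Bystander: loose red and black marker pen, 136 mm long, lying on the bench, origin under its middle.
- beaker_small: Bystander: loose small clear beaker, 55 mm wide and 68 mm high, origin at the centre of its underside.
- dish_3: Bystander: loose petri dish, 61 mm in diameter and 16 mm high, origin at the centre of its underside.
Mind the look-alikes: they are no part of the job. What is shaped like the block but yellow is not meant.

How it is judged (in metres and radians):
On the way:
1. the block is lifted clear of the parking ring (height (world z) of block above 0.03 m), for 0.1 s.
At the end, for the whole second after the job is handed in: The block sits fully home in the socket, its head flush on the station's seat ring (gap under 2 mm), centred within 3 mm, upright within 0.05 rad, at rest and released (z of seat_face in the frame of socket between -0.0045 and 0.002 m and horizontal distance between seat_face and socket below 0.003 m and angle between block's own z axis and vertical below 0.05 rad and linear speed of block below 0.01 m/s and contact force between block and the fingers below 0.1 N); the robot touches nothing.
It fails at once if the block presses on the station or its key pin with more than 35 N (contact force between block and station above 35 N).
It fails at once if the block is tipped over (more than 0.5 rad) (angle between block's own z axis and vertical above 0.5 rad).
It fails at once if a bystander (film box, red marker, small beaker, petri dish) is moved more than 25 mm (distance of any of film_box, red_marker, beaker_small, dish_3 from where it was at the start of the episode above 0.025 m).
It also fails if it takes over 64 s, if anything falls off the work surface, if the arm or the gripper's body presses on something with over 40 N, if the wrist force passes 120 N, or if a joint passes its speed limit or range.

## Robot

A 7-joint arm with a two-finger parallel gripper is mounted at the origin on a cart in front of the work surface, level with it; the furniture and walls round the work are solid. World frame = base frame: x ahead of the robot, y to its left, z up, the work surface at z = 0. Lengths are in m, angles in degrees, forces in N, time in s.
With the tool pointing down it reaches from about 0.35 to 0.775 m from the base axis. Payload 3.1 kg.
Tool frame: the origin (TCP) lies on the centre line of the jaws, within the pads' length; the fingertips stand 17 mm ahead of it and the grasp point (between the pads) lies 2 mm behind it (robot.tip_reach is the distance from the TCP to the fingertips, in m); z points along the fingers, y is the line along which they close (so a half turn about z gives the same grasp; the last joint's range is limited). The gripper opens to 85 mm and grips with 20 to 120 N. Pads are 22 mm wide; open, the fingers measure 114 mm over their backs; the gripper's body (76 mm by 85 mm) begins 54 mm behind the grasp point. The pads swing forward as they close: fully open they stand 13 mm farther back than shut.
Start: joints at [73.298, 17.813, 0.802, 86.603, -0.252, 75.585, -1.558], TCP at [0.136, -0.533, 0.248] pointing down, gripper open.
Joint ranges: [-154.91, 154.91], [-16.99, 109.72], [-72.82, 74.43], [7.12, 147.25], [-82.49, 262.49], [11.32, 116.49], [-174.64, 174.64]. Speed limits (degrees/s): [159.86, 159.86, 180, 180, 180, 180, 180].

## Interface

Orientations are given as [roll, pitch, yaw] about the fixed x, y, z axes, in that order (R = Rz(yaw) Ry(pitch) Rx(roll)).
In Python, from station import robot, fingers, vision, workorder, recognise gives the robot as it stands. Calls block until the motion is done:
- robot.move_to(position, orientation): joint-space move of the TCP to a pose.
- robot.line_to(position, orientation=None, velocity=0.15, f_stop=None): straight line of the TCP; orientation=None keeps the orientation; velocity is the mean speed in m/s. With f_stop (N) it stops when the force on the tool has changed by that much, and returns True; else False.
- robot.move_j(angles): joint-space move.
- fingers.gripper_to(opening, force=None): opening from 0.0 (shut) to 1.0 (fully open); force is the grip in N (None keeps the last); returns when the fingers have stopped.
- robot.pause(seconds).
- robot.inverse_kinematics(position, orientation): joint angles nearest the present ones, or None.
- vision.grab_frame(name): name is "scene" or "side" or "wrist"; returns the picture (400x640x3 uint8, red, green, blue); there is no depth.
- vision.calibration(name): a dict with "mtx" (3x3 intrinsics, pixels), "extrinsics" (4x4, takes a point from world to camera coordinates); the wrist camera has in their place "T_tool_cam" (4x4, takes a point from camera to tool coordinates, whose origin is the TCP and whose axes are the flange's). Camera axes: x right, y up, looking along -z (the intrinsics and any distortion apply to the point x, -y, -z); pixel columns grow to the right and rows downward; lengths in m; the calibration is good to about 2 mm. A picture is of the moment at which its call begins: read the wrist's pose just before it. calibration takes no time and is no camera call.
A pose or a line that the arm cannot do raises robot.PlanningError and nothing moves.
- workorder.close_job(): hands the job in; it is judged then, once.
Trained networks look in the newest picture that a camera, given by its name, has taken for a name from the list of things; names that differ only in an ending like _2 or _b are one class to them, and where a whole thing is asked for, a point or a joint stands for the part that bears it (a point fixed in the world has none). Each returns a list of dicts, best first, with "p" (0 to 1); they miss things now and then, are a little off and sometimes report something else, mostly with a low value. They report only what shows in the picture. A call takes as long as a camera call. They do not tell look-alikes from the thing itself.
- recognise(label, camera): "rect" ([centre column, centre row, width, height] in pixels, round what is visible of it).
Readings, each from a call of its own:
- robot.current_time_s(): time.
- robot.current_joint_positions(): joint angles.
- robot.current_dq(): joint speeds.
- robot.current_joint_torque(): joint torques, N m.
- robot.current_tool_pos(): TCP position.
- robot.current_eef_rot(): TCP orientation.
- robot.current_contact_force(): force on the tool from outside, world axes, zero at the start.
- robot.current_torque(): the same for the moment, N m.
- robot.current_finger_gap(): opening from 0.0 (shut) to 1.0 (fully open).
- robot.current_gripper_force(): force on a finger pad.
Only numpy, scipy, OpenCV 4.12 (cv2) and the standard library are available. Lean on these libraries where they do the work, as an engineer would, in place of code of your own. Each camera call takes 0.05 s, during which the arm holds its last target. There are 200 camera calls.

## Working session

There is one attempt and no reset: what is moved stays moved. The work goes in short steps, each a Python script; the robot and the scene stay as the last script left them, time stands still between calls to the robot, and variables do not carry over. Pictures are saved under pics/ and viewed, at most 10 in all, crops included, and the job is handed in when it is done.

```bash
ls; mkdir -p pics; python3 - <<'E'
from station import robot, fingers, vision, workorder, recognise
import cv2,numpy as np
ims=[]
for n in ("scene","side"):
    im=vision.grab_frame(n); cv2.imwrite(f"pics/{n}0.png",im[:,:,::-1])
    c=vision.calibration(n); print(n,{k:np.round(v,3).tolist() for k,v in c.items()})
    for l in ("block","station","parking_ring","film_box"):
        print(l,[(np.round(d["rect"],0).tolist(),round(d["p"],2)) for d in recognise(l,n)][:4])
print({k:np.round(v,4).tolist() for k,v in vision.calibration("wrist").items()})
print(robot.current_tool_pos(),robot.current_eef_rot(),robot.current_time_s())
E
```

```text
pics
scene {'mtx': [[373.235, 0.0, 319.532], [0.0, 373.235, 196.133], [0.0, 0.0, 1.0]], 'extrinsics': [[-0.706, -0.709, -0.004, 0.36], [0.298, -0.302, 0.906, -0.251], [-0.643, 0.638, 0.424, -0.887], [0.0, 0.0, 0.0, 1.0]]}
block [([365.0, 189.0, 18.0, 19.0], 0.7), ([394.0, 202.0, 18.0, 28.0], 0.64), ([296.0, 183.0, 17.0, 26.0], 0.6), ([264.0, 274.0, 3.0, 34.0], 0.28)]
station [([297.0, 233.0, 62.0, 40.0], 0.97), ([263.0, 277.0, 4.0, 38.0], 0.51)]
parking_ring [([367.0, 200.0, 20.0, 6.0], 0.6)]
film_box [([416.0, 189.0, 32.0, 25.0], 0.75)]
side {'mtx': [[394.088, 0.0, 325.021], [0.0, 394.088, 201.431], [0.0, 0.0, 1.0]], 'extrinsics': [[-0.841, -0.54, -0.009, 0.442], [0.354, -0.563, 0.747, -0.299], [-0.409, 0.625, 0.665, -0.872], [0.0, 0.0, 0.0, 1.0]]}
block [([408.0, 192.0, 20.0, 32.0], 0.96), ([284.0, 179.0, 25.0, 28.0], 0.96), ([369.0, 178.0, 19.0, 25.0], 0.64)]
station [([307.0, 263.0, 68.0, 64.0], 0.86)]
parking_ring [([367.0, 195.0, 26.0, 16.0], 0.64)]
film_box [([422.0, 170.0, 36.0, 38.0], 0.84)]
{'mtx': [[287.4273, 0.0, 315.4476], [0.0, 287.4273, 200.5305], [0.0, 0.0, 1.0]], 'T_tool_cam': [[0.0008, 0.95, 0.3123, 0.0805], [1.0, -0.0005, -0.001, -0.0002], [-0.0008, 0.3123, -0.95, -0.1256], [0.0, 0.0, 0.0, 1.0]]}
[ 0.13598662 -0.53291148  0.24826459] [-1.79996514e+02  1.21395398e-04  1.43133689e+01] 0.5
```

```bash
cat > h.py <<'E'
from station import robot, fingers, vision, workorder, recognise
import cv2,numpy as np
from scipy.spatial.transform import Rotation as R
def ray(n,u,v,T=None):
    c=vision.calibration(n);K=c["mtx"];d=np.array([(u-K[0,2])/K[0,0],-(v-K[1,2])/K[1,1],-1])
    if n=="wrist": M=T@c["T_tool_cam"]
    else: M=np.linalg.inv(c["extrinsics"])
    return M[:3,3],M[:3,:3]@d
def onz(n,u,v,z,T=None):
    o,d=ray(n,u,v,T); return o+d*(z-o[2])/d[2]
def proj(n,P,T=None):
    c=vision.calibration(n);K=c["mtx"]
    M=np.linalg.inv(T@c["T_tool_cam"]) if n=="wrist" else c["extrinsics"]
    p=np.c_[np.atleast_2d(P),np.ones(len(np.atleast_2d(P)))]@np.asarray(M).T
    return np.c_[K[0,2]+K[0,0]*p[:,0]/-p[:,2],K[1,2]-K[1,1]*p[:,1]/-p[:,2]]
def toolT():
    T=np.eye(4);T[:3,3]=robot.current_tool_pos();T[:3,:3]=R.from_euler('xyz',robot.current_eef_rot(),degrees=True).as_matrix();return T
E
python3 - <<'E'
from h import *
a=cv2.imread("pics/scene0.png")[150:300,230:480];b=cv2.imread("pics/side0.png")[140:320,230:480]
cv2.imwrite("pics/c1.png",np.vstack([cv2.resize(a,None,fx=2.2,fy=1.9),np.zeros((4,550,3),np.uint8),cv2.resize(b,None,fx=2.2,fy=1.7)]))
cv2.imwrite("pics/c1.png",np.hstack([cv2.resize(a,(400,240)),cv2.resize(b,(400,288))[:240]]) if 0 else np.vstack([cv2.resize(a,(480,288),interpolation=3),cv2.resize(b,(417,300),interpolation=3)[:, :480] if 0 else cv2.copyMakeBorder(cv2.resize(b,(417,300),interpolation=3),0,0,0,63,0)]))
for n,l in (("scene",[(365,189),(394,202),(296,183),(297,233)]),("side",[(369,178),(408,192),(284,179),(307,263)])):
    for p in l: print(n,p,onz(n,*p,0.05 if p!=l[3] else .03).round(3))
print(onz("scene",367,200,.01),onz("side",367,195,.01))
E
```

```text
scene (365, 189) [ 0.526 -0.251  0.05 ]
scene (394, 202) [ 0.388 -0.235  0.05 ]
scene (296, 183) [ 0.747 -0.111  0.05 ]
scene (297, 233) [0.494 0.111 0.03 ]
side (369, 178) [ 0.531 -0.261  0.05 ]
side (408, 192) [ 0.402 -0.263  0.05 ]
side (284, 179) [ 0.751 -0.117  0.05 ]
side (307, 263) [0.511 0.106 0.03 ]
[ 0.51310767 -0.24970788  0.01      ] [ 0.51766558 -0.22861335  0.01      ]
```

View pics/c1.png

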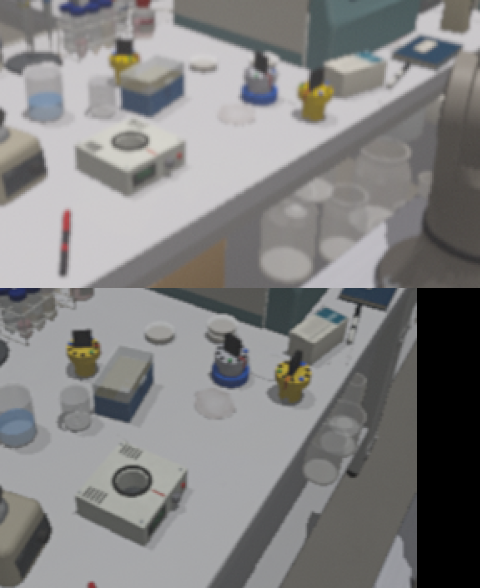

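Candidates: silver block in the blue ring at scene (365,189) / side (369,178). Yellow look-alikes are at scene (394,202) and (296,183). I choose the silver one in the blue ring and will look at it and the station from close up.

```bash
python3 - <<'E'
from h import *
import json
out={}
for n,p in (("station",[0.50,0.108,0.27]),("block",[0.525,-0.25,0.27])):
    robot.move_to(p,[180,0,14]); robot.pause(.3)
    T=toolT(); im=vision.grab_frame("wrist"); cv2.imwrite(f"pics/w_{n}.png",im[:,:,::-1]); out[n]=T.tolist()
    for l in ("block","station","parking_ring"):
        print(n,l,[(np.round(d["rect"],0).tolist(),round(d["p"],2)) for d in recognise(l,"wrist")][:3])
json.dump(out,open("T.json","w"))
a=cv2.imread("pics/w_block.png");b=cv2.imread("pics/w_station.png")
cv2.imwrite("pics/c2.png",np.vstack([a[70:370,170:470],b[70:370,170:470]]).reshape(2,300,300,3).transpose(1,0,2,3).reshape(300,600,3))
print(robot.current_time_s())
E
```

```text
station block [([556.0, 293.0, 77.0, 52.0], 0.93), ([595.0, 220.0, 83.0, 48.0], 0.73), ([580.0, 6.0, 75.0, 10.0], 0.62)]
station station [([334.0, 166.0, 125.0, 115.0], 0.73)]
station parking_ring [([565.0, 209.0, 60.0, 50.0], 0.6)]
block block [([318.0, 173.0, 51.0, 52.0], 0.84), ([306.0, 253.0, 48.0, 49.0], 0.57)]
block station [([57.0, 116.0, 114.0, 124.0], 0.64)]
block parking_ring [([321.0, 155.0, 52.0, 27.0], 0.75)]
5.4583
```

View pics/c2.png

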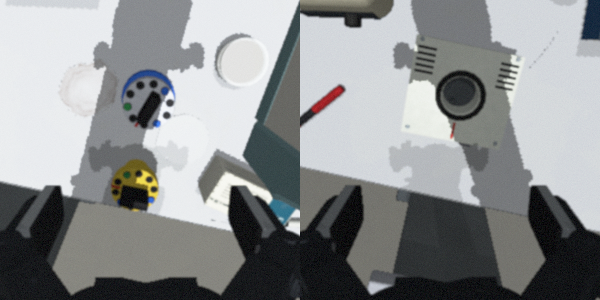

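Left (wrist image): the silver block with blue ring at about (318,170), bar running diagonally, red mark at its lower-left end; the yellow one is behind it. Right: station, ring at about (331,164), red line at (323,200).

```bash
python3 - <<'E'
from h import *
import json
Ts=json.load(open("T.json"))
a=cv2.imread("pics/w_block.png");b=cv2.imread("pics/w_station.png")
A=cv2.resize(a[135:205,283:353],(400,400),interpolation=2);B=cv2.resize(b[95:235,265:405],(400,400),interpolation=2)
cv2.imwrite("pics/c3.png",np.hstack([A,B]))
# station ring: dark pixels
g=cv2.cvtColor(b,cv2.COLOR_BGR2GRAY); m=((g<45)*255).astype(np.uint8); m[:,:280]=0;m[:,395:]=0;m[:125]=0;m[205:]=0
cs,_=cv2.findContours(m,cv2.RETR_EXTERNAL,cv2.CHAIN_APPROX_NONE)
for c in sorted(cs,key=len)[-2:]:
    if len(c)>5:
        T=np.array(Ts["station"]);h=cv2.convexHull(c)
        P=np.array([onz("wrist",*q,0.05,T)[:2] for q in h[:,0].astype(float)]); (x,y),r=cv2.minEnclosingCircle(P.astype(np.float32)); print("ring",x,y,2*r,cv2.fitEllipse(P.astype(np.float32)*1000))
for n,im in (("block",a),("station",b)):
    i=im.astype(int);m=(i[:,:,2]>90)&(i[:,:,1]<0.6*i[:,:,2])&(i[:,:,0]<.6*i[:,:,2]); ys,xs=np.nonzero(m)
    k=(abs(xs-325)<50)&(ys>120)&(ys<215); T=np.array(Ts[n]);z=.058 if n=="block" else .046
    for u,v in list(zip(xs[k],ys[k])): print(n,"red",u,v,onz("wrist",u,v,z,T).round(4)[:2])
E
```

```text
ring 0.5156860947608948 0.09287237375974655 0.060056962072849274 ((515.7521362304688, 92.79241943359375), (58.54613494873047, 59.579689025878906), 124.34996795654297)
block red 306 193 [ 0.5024 -0.243 ]
block red 307 193 [ 0.5027 -0.2442]
block red 306 194 [ 0.5012 -0.2433]
block red 307 194 [ 0.5015 -0.2445]
block red 305 195 [ 0.4996 -0.2424]
block red 306 195 [ 0.4999 -0.2436]
station red 324 194 [0.4779 0.0908]
station red 323 195 [0.4763 0.0917]
station red 323 196 [0.475  0.0913]
station red 323 197 [0.4737 0.091 ]
station red 323 198 [0.4724 0.0907]
station red 323 199 [0.4711 0.0903]
station red 322 202 [0.4669 0.0906]
station red 322 203 [0.4655 0.0902]
station red 321 204 [0.4639 0.0911]
station red 322 204 [0.4642 0.0899]
station red 321 205 [0.4626 0.0908]
station red 322 205 [0.4629 0.0896]
station red 321 206 [0.4613 0.0905]
station red 321 207 [0.46   0.0901]
```

View pics/c3.png

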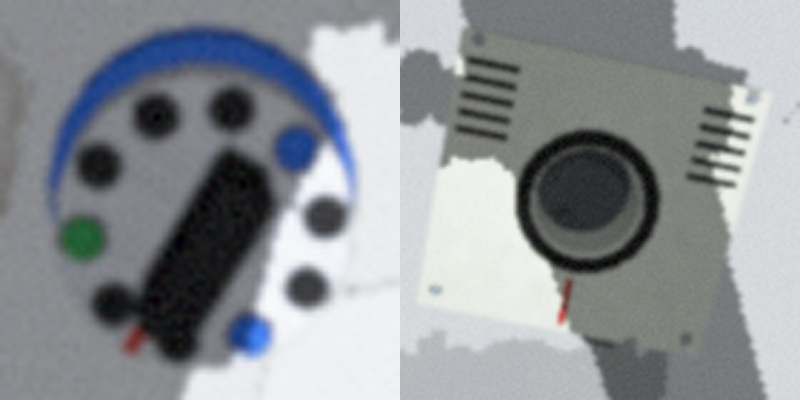

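```bash
python3 - <<'E'
from h import *
import json
T=np.array(json.load(open("T.json"))["block"])
w=np.array([(235,108),(297,148),(325,217),(307,288),(250,335),(178,344),(113,304),(82,238),(98,165),(156,115)])
f=lambda q,z: onz("wrist",283+(q[0]+.5)/5.714-.5,135+(q[1]+.5)/5.714-.5,z,T)[:2]
P=np.array([f(q,.058) for q in w]);c=P.mean(0);print("c",c.round(4),np.linalg.norm(P-c,axis=1).round(4),np.degrees(np.arctan2(*(P-c).T[::-1])).round(1))
r=f((134,343),.058);d=c-r;print("yaw red",np.degrees(np.arctan2(d[1],d[0])),np.linalg.norm(d))
p,q=f((233,150),.093),f((150,315),.093)
p2,q2=f((272,200),.093),f((190,345),.093)
for d in(p-q,p2-q2): print("bar",np.degrees(np.arctan2(d[1],d[0])),np.linalg.norm(d))
E
```

```text
c [ 0.5287 -0.2519] [0.0259 0.0255 0.0255 0.0256 0.0256 0.0262 0.0256 0.0258 0.0258 0.0257] [ 1.000e-01 -3.460e+01 -7.070e+01 -1.068e+02 -1.430e+02 -1.781e+02
  1.448e+02  1.091e+02  7.310e+01  3.700e+01]
yaw red -16.444737995351986 0.02946415178771773
bar -12.002988133152444 0.035480656997484615
bar -14.23466757074059 0.03231117156276338
```

```bash
python3 - <<'E'
from h import *
import json
for y in (-40,0,46): print(y,np.round(robot.inverse_kinematics([.5157,.0929,.1],[180,0,y]) ,1))
c=[0.5287,-0.2519];o=[180,0,-16.5]
robot.move_to([*c,.16],o); fingers.gripper_to(.6)
print("stop",robot.line_to([*c,.0805],o,velocity=.08,f_stop=6),robot.current_tool_pos())
fingers.gripper_to(0,force=50); print("gap",robot.current_finger_gap()*85,robot.current_gripper_force(),robot.current_contact_force())
robot.line_to([*c,.22],velocity=.12); robot.pause(.2)
print("force",robot.current_contact_force(),robot.current_torque(),robot.current_finger_gap()*85)
T=toolT(); im=vision.grab_frame("wrist"); cv2.imwrite("pics/w_held.png",im[:,:,::-1]); json.dump(T.tolist(),open("Th.json","w"))
print(robot.current_time_s(), recognise("block","wrist")[:1])
cv2.imwrite("pics/c4.png",cv2.resize(im[150:400,200:440,::-1],None,fx=2.4,fy=2.4,interpolation=2))
E
```

```text
-40 [  22.6   30.2  -47.   101.1   25.2   59.8 -163.6]
0 [  27.9   33.8  -55.9  100.9   31.4   62.3 -128.7]
46 [ 29.6  35.4 -59.  100.9  33.7  63.4 -84.5]
stop False [ 0.52930338 -0.25195316  0.08117869]
gap 11.549084705072945 49.223451018333435 [-0.20515301  0.29996543  1.95957939]
force [-0.350286   -0.29411713 -2.38055836] [-0.04145461 -0.02735924 -0.02519665] 11.196236428238228
9.6083 [{'rect': [313.6, 255.8, 106.9, 124.8], 'p': 0.98}]
```

View pics/c4.png

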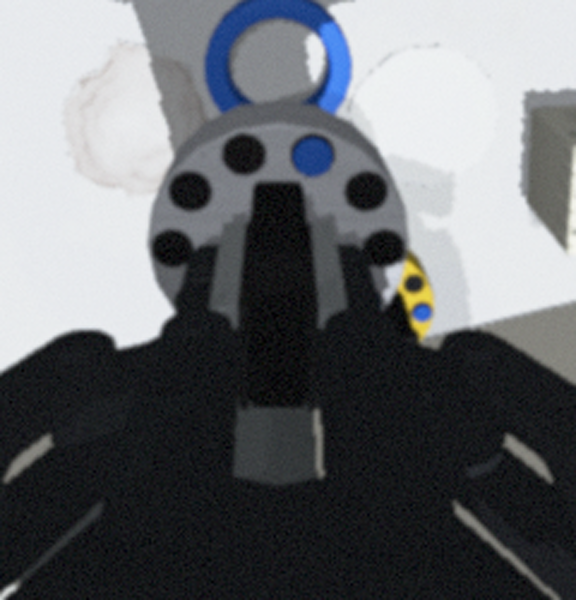

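Block is gripped and clear; only the red-free half of the wells shows, (243,154)…(384,247) in the crop. Fitting these gives its offset in the hand.

```bash
python3 - <<'E'
from h import *
import json
from scipy.optimize import least_squares
w=np.array([(243,154),(313,155),(190,191),(367,191),(171,248),(384,247)])
T=np.eye(4); h=.0812-.058
P=np.array([onz("wrist",200+(q[0]+.5)/2.4-.5,150+(q[1]+.5)/2.4-.5,h,T)[:2] for q in w])
print(P.round(4))
# angles in tool frame (tool y flips)
ang=np.degrees(np.arctan2(P[:,1],P[:,0]-0));print(ang.round(1))
A=np.radians(np.round((ang-18)/36)*36+18)
f=lambda x:(np.c_[x[0]+x[3]*np.cos(A+x[2]),x[1]+x[3]*np.sin(A+x[2])]-P).ravel()
s=least_squares(f,[0,0,0,.0257]);print("centre in tool",s.x[:2].round(4),np.degrees(s.x[2]),s.x[3],np.abs(s.fun).max())
E
```

```text
[[ 0.0238 -0.0082]
 [ 0.0235  0.008 ]
 [ 0.0145 -0.0208]
 [ 0.0145  0.0208]
 [-0.0005 -0.0259]
 [-0.0002  0.0255]]
[-19.   18.7 -55.1  55.1 -91.1  90.5]
centre in tool [-0.0006 -0.0001] -0.057387495919444476 0.02562605171814094 0.0003150841689053518
```

```bash
python3 - <<'E'
from h import *
y=-38
def tgt(z,y): a=np.radians(y); return [.5157+.0006*np.cos(a),.0928+.0006*np.sin(a),z]
robot.move_to(tgt(.20,y),[180,0,y]); robot.line_to(tgt(.14,y),[180,0,y],velocity=.1); robot.pause(.3)
f0=robot.current_contact_force();print(robot.current_tool_pos(),f0.round(2),robot.current_joint_positions().round(1))
print(robot.line_to(tgt(.1025,y),[180,0,y],velocity=.03,f_stop=4))
robot.pause(.2);print(robot.current_tool_pos(),robot.current_eef_rot(),(robot.current_contact_force()-f0).round(2),robot.current_torque().round(3),robot.current_time_s())
E
```

```text
[0.51651938 0.0925482  0.14053014] [ 0.01  0.11 -1.94] [  26.    28.7  -52.    98.3   24.7   65.1 -161.2]
True
[0.51573852 0.092171   0.10193912] [ 1.79938648e+02  4.96620415e-02 -3.80065835e+01] [1.54 0.96 4.25] [ 0.221 -0.352 -0.013] 13.5167
```

```bash
python3 - <<'E'
from h import *
def tgt(z,y): a=np.radians(y); return [.5160+.0006*np.cos(a),.0931+.0006*np.sin(a),z]
pk=None
for y in np.arange(-38,47,3.):
    robot.line_to(tgt(.1012,y),[180,0,y],velocity=.03)
    f=robot.current_contact_force();p=robot.current_tool_pos()
    print(y,round(robot.current_eef_rot()[2],1),f.round(1),(p*1000).round(1),robot.current_torque().round(2)[2],round(robot.current_time_s(),1))
    if f[2]>15: break
    if y>-38 and f[2]<pk-1.8: print("drop");break
    pk=f[2] if pk is None else max(pk,f[2])
E
```

```text
-38.0 -38.0 [-0.4 -0.6  3. ] [516.1  92.4 101. ] 0.01 13.8
-35.0 -35.1 [-1.2 -1.1  2.6] [516.2  92.6 101. ] 0.02 14.0
-32.0 -32.1 [-1.2 -0.6  1.2] [516.2  92.3 100.9] 0.04 14.3
drop
```

```bash
python3 - <<'E'
from h import *
def tgt(z,y): a=np.radians(y); return [.5160+.0006*np.cos(a),.0933+.0006*np.sin(a),z]
for y in np.arange(-30,47,2.5):
    robot.line_to(tgt(.1012,y),[180,0,y],velocity=.03)
    f=robot.current_contact_force();p=robot.current_tool_pos()
    print(y,round(robot.current_eef_rot()[2],1),f.round(1),(p*1000).round(1),robot.current_torque().round(2)[2],round(robot.current_time_s(),1))
    if f[2]>15: break
    if f[2]<-.3: print("drop");break
E
```

```text
-30.0 -30.1 [-0.1 -2.8 -3.4] [515.6  91.8 100.1] 0.13 14.5
drop
```

```bash
python3 - <<'E'
from h import *
def tgt(z,y): a=np.radians(y); return [.5160+.0006*np.cos(a),.0933+.0006*np.sin(a),z]
def rep(s):
    robot.pause(.15);print(s,robot.current_eef_rot().round(1)[2],robot.current_contact_force().round(1),(robot.current_tool_pos()*1000).round(1),robot.current_torque().round(2),round(robot.current_time_s(),1))
rep("now")
robot.line_to(tgt(.1012,-28.5),[180,0,-28.5],velocity=.03);rep("-28.5")
s=robot.line_to(tgt(.0965,-28.5),[180,0,-28.5],velocity=.015,f_stop=6);rep(s)
if not s: s=robot.line_to(tgt(.0915,-28.5),[180,0,-28.5],velocity=.015,f_stop=8);rep(s)
E
```

```text
now -30.1 [-0.2 -2.3 -4.3] [515.6  91.8 100.2] [-0.73  0.2   0.06] 14.7
-28.5 -28.5 [-2.  -4.  -4.1] [515.7  92.3 100.7] [-0.98  0.62  0.09] 15.1
True -28.5 [ 2.8  1.7 -0.5] [514.9  91.7  98. ] [ 0.73 -0.68 -0.03] 15.5
```

```bash
python3 - <<'E'
from h import *
def rep(s):
    robot.pause(.15);print(s,robot.current_eef_rot().round(1)[2],robot.current_contact_force().round(1),(robot.current_tool_pos()*1000).round(1),robot.current_torque().round(2),round(robot.current_time_s(),1))
x,y,o=.5154,.0921,[180,0,-29.5]
robot.line_to([x,y,.098],o,velocity=.01);rep("centre")
for z in (.096,.094,.092):
    s=robot.line_to([x,y,z],o,velocity=.015,f_stop=8);rep(s)
    if s: break
E
```

```text
centre -29.5 [-0.1  0.8  2. ] [515.1  91.6  97.9] [ 0.1  -0.01  0.1 ] 16.2
False -29.5 [ 1.2  0.3 -0.3] [515.1  91.7  95.7] [-0.13  0.04  0.06] 16.6
False -29.5 [-0.4 -0.8  0.3] [515.1  91.7  93.7] [-0.35  0.16  0.1 ] 17.1
False -29.5 [-1.7 -2.8  2.5] [515.2  91.7  92. ] [-0.59  0.42  0.12] 17.5
```

```bash
python3 - <<'E'
from h import *
def rep(s):
    robot.pause(.15);print(s,robot.current_contact_force().round(1),(robot.current_tool_pos()*1000).round(1),round(robot.current_time_s(),1))
x,y,o=.5153,.0919,[180,0,-29.5]
s=robot.line_to([x,y,.0910],o,velocity=.01,f_stop=8);rep(s)
fingers.gripper_to(.5);rep("open")
robot.line_to([x,y,.17],o,velocity=.1)
b=np.radians(-29.5);robot.move_to([x-.05*np.cos(b),y-.05*np.sin(b),.27],o);robot.pause(.4)
T=toolT();im=vision.grab_frame("wrist");s=vision.grab_frame("side")
cv2.imwrite("pics/c5.png",np.hstack([cv2.resize(im[60:210,240:390,::-1],(400,400),interpolation=2),cv2.resize(s[205:315,250:360,::-1],(400,400),interpolation=2)]))
print(T[:3,3],robot.current_time_s())
np.save("T5.npy",T)
E
```

```text
False [-1.5 -1.   5.2] [515.2  91.7  91.3] 17.9
open [-0.3  0.1 -0.2] [515.4  92.1  90.9] 18.5
[0.47166885 0.11615953 0.26924127] 20.4333
```

View pics/c5.png

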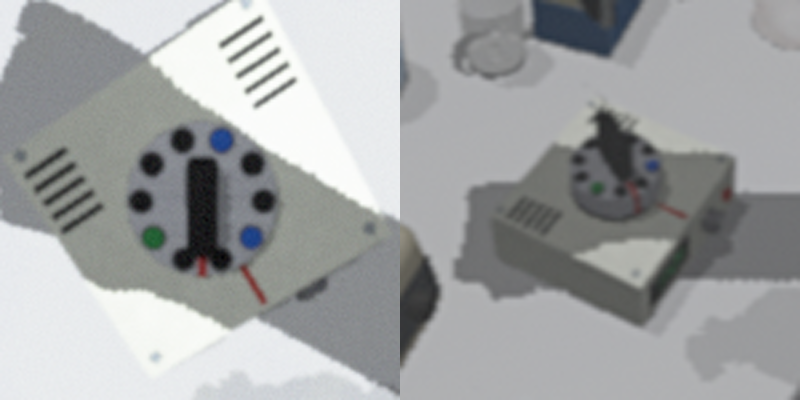

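The block sits flush: the black seat ring is hidden all round. Its red mark at (203,265) is turned about 32° from the station's line at (253,285), consistent with the key angle I found. The gripper is clear, so I'm handing in.

```bash
python3 -c "
from station import *
from station import workorder
print(workorder.close_job())"
```

```text
the job is handed in; nothing more can be done
None
```

I seated the block on the station: the key dropped into the notch with the block turned about −30°, the force reading rose by about 7 N at the final press, and I released it flush on the seat ring and handed the job in just after 20 s; the hand-in returned no verdict.

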